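# Pack the buff tea set, leave the red pieces

## Task

Pack the buff (pale yellow clay) tea set into the wooden tray: the teapot on the large round grey rest, the teacup on the small round blue rest and the square tea jar on the square green rest, each gently set down upright in the middle of its rest. Put the buff lid properly on the teapot, but only after the pot has been set down on its rest. The brick-red lid and cup belong to another set: leave them where they are.

Things in the scene. Friction and masses are not known exactly. Their poses are not given: they have to be found in the camera images.
- pot: Small buff (pale yellow) clay teapot without lid, upright. Round body 62 mm across (straight belly 14 to 36 mm up: grip there, across y), 52 high; open mouth 42 across, rim 5 wide. Spout to +x (reaches 60 mm), loop handle to -x (57 mm). Origin at centre of the underside, z up. It may face any way in the tray; with spout and handle along the tray's x it clears its neighbours.
- lid: Buff (pale yellow) clay pot lid, knob up, 30 mm high: plug 32 across (0 to 6 mm), disc 52 across (6 to 11), plain round knob 14 across (12 to 30; pinch it with the fingertips). Origin at centre of the underside, z up. Goes on the pot: plug in the mouth (5 mm play all round), disc on the rim, its origin then 46 mm above the pot's.
- cup: Buff (pale yellow) clay teacup, no handle, open top, upright: 56 mm across from 10 mm above its base to the rim, 48 high, wall 4. Origin at centre of the underside, z up.
- jar: Buff (pale yellow) square clay tea jar, upright, 50 x 50 mm and 52 high, darker painted band at 44 mm, topped by a fixed 42 mm square cover up to 60 mm. Origin at centre of the underside, x and y square to its sides, z up. May face any way in the tray.
- red_lid: Look-alike, to be left alone: brick-red clay pot lid, knob up, 30 mm high: plug 32 across (0 to 6 mm), disc 52 across (6 to 11), plain round knob 14 across (12 to 30; pinch it with the fingertips). Origin at centre of the underside, z up. 
- red_cup: Look-alike, to be left alone: brick-red clay teacup, no handle, open top, upright: 56 mm across from 10 mm above its base to the rim, 48 high, wall 4. Origin at centre of the underside, z up.
- tray: Shallow pale wooden tray, fixed: 130 (x) by 360 (y) mm, rim 15 high, wall 5, floor 5. Origin at centre of its underside, on the table. The three rests lie in a row along its y, 115 mm apart, the middle one at its centre. Bench clutter up to 45 mm high stands around the tray and the tea ware.
- pot_rest: Large round grey rest, 84 mm across, for the teapot. Fixed in the tray; which of the three places it has varies. Origin at centre of its underside, 5 mm above the table; it is 4 mm thick.
- cup_rest: Small round blue rest, 66 mm across, for the teacup. Fixed in the tray; which of the three places it has varies. Origin at centre of its underside, 5 mm above the table; it is 4 mm thick.
- jar_rest: Square green rest, 68 x 68 mm, sides along the tray's, for the square jar. Fixed in the tray; which of the three places it has varies. Origin at centre of its underside, 5 mm above the table; it is 4 mm thick.

How it is judged:
On the way, in this order (a step that is already met when the one before it is completed fails the run):
1. the teapot stands on the large round grey rest, let go (horizontal distance between pot and pot_rest below 0.012 m and z of pot in the frame of pot_rest between 0.001 and 0.007 m and angle between pot's own z axis and vertical below 0.12 rad and linear speed of pot below 0.02 m/s and contact force between the fingers and pot below 0.1 N), for 0.2 s.
2. the buff lid is seated on the teapot, which stands on its rest (horizontal distance between lid and pot below 0.007 m and z of lid in the frame of pot between 0.043 and 0.049 m and angle between each of lid, pot's own z axis and vertical below 0.12 rad and horizontal distance between pot and pot_rest below 0.012 m and z of pot in the frame of pot_rest between 0.001 and 0.007 m and contact force between the fingers and lid below 0.1 N), for 0.2 s.
At the end, for the whole second after the job is handed in: Teapot, teacup and jar stand upright (within 7 degrees) on the grey, blue and green rest, each centred within 12 mm; the buff lid is seated in the pot's mouth, centred within 7 mm and level; all are released and at rest; the brick-red lid and cup are upright and within 25 mm of where they were (horizontal distance between pot and pot_rest below 0.012 m and z of pot in the frame of pot_rest between 0.001 and 0.007 m and angle between each of pot, lid, cup, jar, red_lid, red_cup's own z axis and vertical below 0.12 rad and horizontal distance between lid and pot below 0.007 m and z of lid in the frame of pot between 0.043 and 0.049 m and horizontal distance between cup and cup_rest below 0.012 m and z of cup in the frame of cup_rest between 0.001 and 0.007 m and horizontal distance between jar and jar_rest below 0.012 m and z of jar in the frame of jar_rest between 0.001 and 0.007 m and linear speed of each of pot, lid, cup, jar below 0.02 m/s and angular speed of each of pot, lid, cup, jar below 0.3 rad/s and distance of each of red_lid, red_cup from where it was at the start of the episode below 0.025 m); the robot touches nothing.
It fails at once if a brick-red piece is moved more than 40 mm (distance of any of red_lid, red_cup from where it was at the start of the episode above 0.04 m).
It fails at once if a piece is dropped or slammed (more than 40 N) on its rest, on the tray or on the pot (contact force between pot and pot_rest above 40 N or contact force between cup and cup_rest above 40 N or contact force between jar and jar_rest above 40 N or contact force between lid and pot above 40 N or contact force between any of pot, cup, jar and tray above 40 N).
It also fails if it takes over 106 s, if anything falls off the work surface, if the arm or the gripper's body presses on something with over 40 N, if the wrist force passes 120 N, or if a joint passes its speed limit or range.

## Robot

A 7-joint arm with a two-finger parallel gripper is mounted at the origin on the work surface. World frame = base frame: x ahead of the robot, y to its left, z up, the work surface at z = 0. Lengths are in m, angles in rad, forces in N, time in s.
With the tool pointing down it reaches from about 0.4 to 0.85 m from the base axis. Payload 4.5 kg.
Tool frame: the origin (TCP) lies between the finger pads; the fingertips stand 19 mm ahead of it and the grasp point (between the pads) is the TCP (r.tips_ahead is the distance from the TCP to the fingertips, in m); z points along the fingers, y is the line along which they close (so a half turn about z gives the same grasp; the last joint's range is limited). The gripper opens to 88 mm and grips with 3 to 60 N. Pads are 18 mm wide; open, the fingers measure 123 mm over their backs; the gripper's body (75 mm by 187 mm) begins 45 mm behind the grasp point.
Start: joints at [1.143, 0.689, -0.195, 1.565, 0.157, 0.902, -0.215], TCP at [0.279, -0.56, 0.258] pointing down, gripper open.
Joint ranges: [-3.01, 3.01], [-0.46, 2.08], [-1.47, 1.51], [0.13, 2.56], [-1, 4.14], [0.04, 2.09], [-2.66, 2.66]. Speed limits (rad/s): [2.57, 2.57, 3.14, 3.14, 3.14, 3.14, 3.14].

## Interface

Orientations are given as a unit quaternion [x, y, z, w].
In Python, from plant import r, cams, models gives the robot as it stands. The module is installed in compiled form; this text tells all that it offers.
- The arm moves only by the tool jog_arm, never from a script. Its arguments are lists of equal length, an entry for each row: "turn": the turn, a rotation vector about the tool's x, y, z in rad, a list of three; "translation": the shift along the tool's x, y, z in m, a list of three; "grip": the closure, from 0 (fully open) to 1 (shut). In form: {"turn": [[ax, ay, az], ...], "translation": [[tx, ty, tz], ...], "grip": [grip, ...]}. A call has 1 to 20 rows; each row is the pose to reach, as a shift and turn from the pose commanded when the call began, along the tool's axes at that moment; what a row does not reach only later rows make up. A row lasts 1/8 s, in which the tool goes at most 62.5 mm and 10.7 degrees, less where a joint would pass 70% of its speed; a pose out of reach is approached as far as the arm can. A call with a gripper value outside its range is refused whole. The fingers move at their own pace and stop on an object; "force" is the grip in N (left out, the last holds). Time passes only in rows, so rows that repeat a pose let the fingers close. It gives the time, the measured TCP pose, the force, the opening and the grip force at its end, in the units of the state.
- r.get_state(): the state, without advancing time (a new reading comes with each control period).
- cams.snapshot(name): name is "scene" or "top" or "wrist"; returns the picture (384x512x3 uint8, red, green, blue); there is no depth.
- cams.camera_params(name): a dict with "fx", "fy", "cx", "cy" (pixels), "eye" and "orientation" of the camera in the world. Camera axes: x right, y up, looking along -z (the intrinsics and any distortion apply to the point x, -y, -z); pixel columns grow to the right and rows downward; lengths in m; the calibration is good to about 2 mm. A picture is of the moment at which its call begins: read the wrist's pose just before it. camera_params takes no time and is no camera call; for the wrist camera it gives the pose at the moment of the call.
- r.finish_job(): hands the job in; it is judged then, once.
Trained networks look in the newest picture that a camera, given by its name, has taken for a name from the list of things; names that differ only in an ending like _2 or _b are one class to them, and where a whole thing is asked for, a point or a joint stands for the part that bears it (a point fixed in the world has none). Each returns a list of dicts, best first, with "p" (0 to 1); they miss things now and then, are a little off and sometimes report something else, mostly with a low value. They report only what shows in the picture. A call takes as long as a camera call.
- models.find_in(camera, name): "position" ([x, y, z] in m, in world coordinates, good to about 4 mm: the middle of the surface that is visible of it).
- models.masks_of(camera, name): "pixels" (384x512 bool, what is visible of it).
- models.place_of(camera, name): "position" ([x, y, z] in m, in world coordinates, good to about 4 mm: a listed point, or the origin of a listed thing).
The state is a dict: "clock": time; "q": joint angles; "qd": joint speeds; "joint_torque": joint torques, N m; "tool_pos": TCP position; "eef_rot": TCP orientation; "contact_force": force on the tool from outside, world axes, zero at the start; "moment": the same for the moment, N m; "opening": opening from 0.0 (shut) to 1.0 (fully open); "finger_force": force on a finger pad.
Only numpy, scipy, OpenCV 4.12 (cv2) and the standard library are available. Lean on these libraries where they do the work, as an engineer would, in place of code of your own. Each camera call takes 0.05 s, during which the arm holds its last target. There are 200 camera calls.

## Working session

There is one attempt and no reset: what is moved stays moved. The work goes in short steps, Python scripts to look and compute and a tool call to move; the robot and the scene stay as the last step left them, time stands still between calls to the robot, and variables do not carry over. Pictures are saved under pics/ and viewed, at most 15 in all, crops included, and the job is handed in when it is done.

Besides the shell and the picture viewer there is one more tool, called after ">>>" as name(argument=value, ...) on one line, values as JSON. jog_arm: Moves the arm, as the interface text tells. Its arguments: {"type":"object","properties":{"turn":{"type":"array"},"translation":{"type":"array"},"grip":{"type":"array"},"force":{"type":"number"}},"required":["turn","translation","grip"]}

```bash
mkdir -p pics; python3 - <<'E'
from plant import r,cams,models
import cv2,numpy as np
for c in ["top","scene"]:
    cv2.imwrite(f"pics/{c}0.png",cams.snapshot(c)[:,:,::-1])
    for n in ["pot","lid","cup","jar","red_lid","red_cup","tray","pot_rest","cup_rest","jar_rest"]:
        print(c,n,[(np.round(d["position"],3).tolist(),round(d["p"],2)) for d in models.place_of(c,n)[:2]])
    p=cams.camera_params(c);print({k:np.round(v,3).tolist() for k,v in p.items() if not isinstance(v,str)})
s=r.get_state();print(s["clock"],s["tool_pos"],s["eef_rot"])
E
```

```text
top pot [([0.554, 0.392, -0.003], 0.57)]
top lid [([0.465, 0.23, -0.001], 0.69)]
top cup [([0.566, -0.387, 0.003], 0.96)]
top jar [([0.462, -0.067, -0.001], 0.54)]
top red_lid [([0.467, 0.091, 0.003], 0.82)]
top red_cup [([0.488, -0.247, 0.004], 0.76), ([0.465, 0.234, 0.002], 0.69)]
top tray [([0.65, 0.002, 0.001], 0.69)]
top pot_rest [([0.652, -0.0, 0.009], 0.57)]
top cup_rest [([0.66, 0.116, 0.006], 0.89)]
top jar_rest [([0.635, -0.113, 0.006], 0.94)]
{'fx': 479.194, 'fy': 479.194, 'cx': 247.149, 'cy': 184.292, 'eye': [0.507, -0.011, 1.361], 'orientation': [0.021, -0.016, -0.704, 0.71]}
scene pot [([0.55, 0.388, -0.004], 0.91), ([0.64, -0.116, 0.009], 0.66)]
scene lid [([0.464, 0.227, -0.0], 0.46)]
scene cup [([0.568, -0.391, 0.003], 0.75)]
scene jar [([0.463, -0.07, -0.0], 0.6)]
scene red_lid [([0.651, 0.0, 0.004], 0.57), ([0.467, 0.089, 0.002], 0.45)]
scene red_cup [([0.486, -0.247, 0.002], 0.63)]
scene tray [([0.657, -0.003, -0.002], 0.96)]
scene pot_rest [([0.651, 0.004, 0.007], 0.88)]
scene cup_rest [([0.665, 0.113, 0.007], 0.94)]
scene jar_rest [([0.641, -0.113, 0.007], 0.87)]
{'fx': 366.738, 'fy': 366.738, 'cx': 259.54, 'cy': 190.853, 'eye': [1.068, -0.086, 0.884], 'orientation': [0.202, 0.175, 0.646, 0.715]}
1.1 [ 0.27850235 -0.55954882  0.25773169] [9.73458375e-01 2.28864130e-01 7.01692749e-06 3.97380251e-05]
```

```bash
python3 - <<'E'
import cv2
cv2.imwrite("pics/top0b.png",cv2.resize(cv2.imread("pics/top0.png"),(800,600),interpolation=cv2.INTER_CUBIC))
E
```

```text
(no output)
```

View pics/top0b.png

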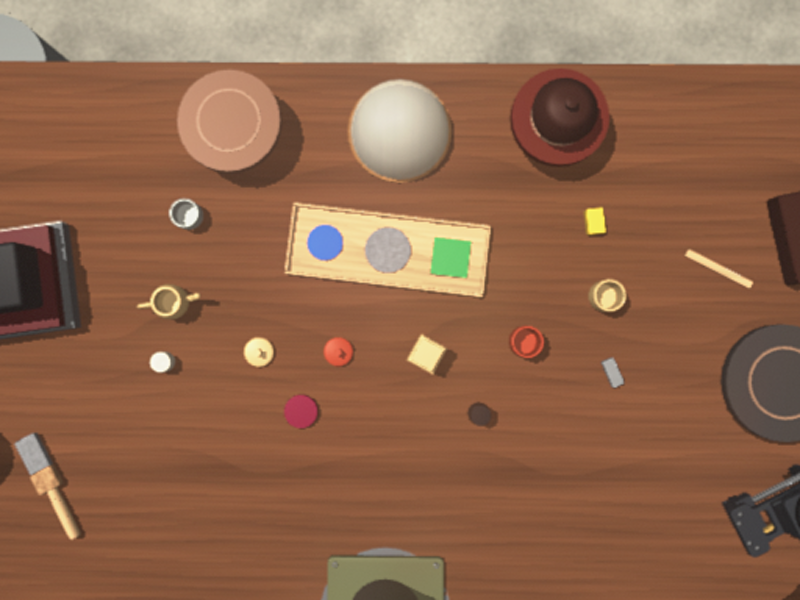

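View pics/scene0.png

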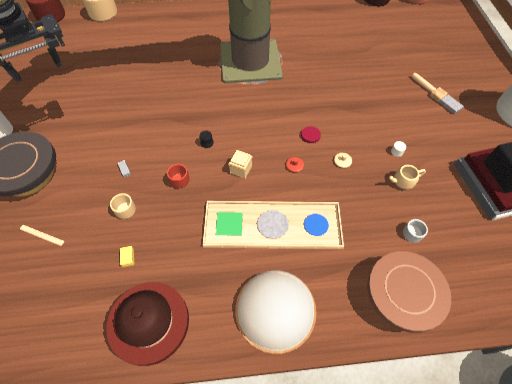

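The top view (800x600) shows the buff cup at (608,296), jar at (427,355), lid at (259,352) and pot at (170,302), with its axis roughly left-right. The rests are blue (325,243), grey (388,250) and green (451,257). The red pieces are at (338,352) and (528,343), and the clutter is well clear of everything. The scene view agrees.

```bash
cat > h.py <<'E'
from plant import r,cams,models
import cv2,numpy as np
from scipy.spatial.transform import Rotation as R
def to_plane(c,px,z,p=None):
    p=p or cams.camera_params(c); px=np.atleast_2d(px).astype(float)
    d=np.c_[(px[:,0]-p["cx"])/p["fx"],-(px[:,1]-p["cy"])/p["fy"],-np.ones(len(px))]
    d=R.from_quat(p["orientation"]).apply(d); e=np.array(p["eye"])
    return (e+d*((z-e[2])/d[:,2])[:,None])[:,:2]
def mask(c,n):
    m=models.masks_of(c,n); return (m[0]["pixels"],m[0]["p"]) if m else (None,0)
def rect(c,n,z,p=None):
    m,pr=mask(c,n)
    if m is None: return None
    k=max(cv2.findContours(m.astype(np.uint8),0,1)[0],key=cv2.contourArea)[:,0,:]
    w=to_plane(c,k,z,p); (x,y),s,a=cv2.minAreaRect((w*1000).astype(np.float32))
    return np.round([x/1000,y/1000],4),np.round(s,1),round(a,1),round(pr,2)
def yaw():
    x=R.from_quat(r.get_state()["eef_rot"]).as_matrix()[:,0]; return np.arctan2(x[1],x[0])
def go(x,y,z,yw=None):
    "translation and turn (tool axes) to the goal from here; yw in deg, half turns free"
    s=r.get_state(); Rm=R.from_quat(s["eef_rot"])
    t=Rm.inv().apply(np.array([x,y,z])-s["tool_pos"]); out=[np.round(t,4).tolist()]
    if yw is not None:
        d=(np.radians(yw)-yaw()+np.pi/2)%np.pi-np.pi/2
        g=R.from_euler("z",[0])
        for dd in (d,d-np.sign(d)*np.pi):
            out.append(("az",round(-dd,3),"q7",round(s["q"][6],2)))
    print("go",out,"now",np.round(s["tool_pos"],4),"yaw",round(np.degrees(yaw()),1),"t",round(s["clock"],2),"open",round(s["opening"],3),"f",round(float(np.max(s["finger_force"])),1))
E
python3 - <<'E'
from h import *
cams.snapshot("top")
for n,z in [("cup",.048),("jar",.055),("pot",.04),("lid",.011),("pot_rest",.009),("cup_rest",.009),("jar_rest",.009),("tray",.01)]: print(n,rect("top",n,z))
go(.567,-.389,.2,0); go(.567,-.389,.2,27)
E
```

```text
cup (array([ 0.5637, -0.3871]), array([52. , 60.3]), 0.4, 0.76)
jar (array([ 0.4617, -0.074 ]), array([50.6, 51.1]), 61.5, 0.82)
pot (array([0.5496, 0.3819]), array([91.3, 61.8]), 67.4, 0.87)
lid (array([0.4621, 0.2276]), array([47.7, 47.9]), 0.9, 0.8)
pot_rest (array([ 0.6461, -0.003 ]), array([79.6, 79.3]), 0.4, 0.73)
cup_rest (array([0.6589, 0.1112]), array([60.5, 62.2]), 45.6, 0.97)
jar_rest (array([ 0.6344, -0.1174]), array([67.6, 68.4]), 83.0, 0.62)
tray (array([ 0.6468, -0.0038]), array([361.9, 135.1]), 83.0, 0.76)
go [[0.3343, -0.0241, 0.0577], ('az', np.float64(0.462), 'q7', np.float64(-0.22)), ('az', np.float64(-2.68), 'q7', np.float64(-0.22))] now [ 0.2785 -0.5595  0.2577] yaw 26.5 t 1.55 open 0.998 f 0.0
go [[0.3343, -0.0241, 0.0577], ('az', np.float64(-0.009), 'q7', np.float64(-0.22)), ('az', np.float64(3.132), 'q7', np.float64(-0.22))] now [ 0.2785 -0.5595  0.2577] yaw 26.5 t 1.55 open 0.998 f 0.0
```

>>> jog_arm(turn=[[0, 0, 0], [0, 0, 0], [0, 0, 0], [0, 0, 0], [0, 0, 0], [0, 0, 0], [0, 0, 0], [0, 0, 0], [0, 0, 0], [0, 0, 0]], translation=[[0.334, -0.024, 0.058], [0.334, -0.024, 0.058], [0.334, -0.024, 0.058], [0.334, -0.024, 0.058], [0.334, -0.024, 0.058], [0.334, -0.024, 0.058], [0.334, -0.024, 0.058], [0.334, -0.024, 0.058], [0.334, -0.024, 0.058], [0.334, -0.024, 0.058]], grip=[0, 0, 0, 0, 0, 0, 0, 0, 0, 0], force=15)

```text
clock: 2.8
tool_pos: [0.5657, -0.3906, 0.2002]
eef_rot: [0.974, 0.228, -0.0, 0.0]
contact_force: [0.3, 0.4, -0.8]
opening: 1.0
finger_force: 0.0
```

```bash
python3 - <<'E'
from h import *
p=cams.camera_params("wrist")
cv2.imwrite("pics/w1.png",cams.snapshot("wrist")[:,:,::-1])
print(rect("wrist","cup",.048,p),[(np.round(d["position"],4),round(d["p"],2)) for d in models.place_of("wrist","cup")], np.round(p["eye"],3))
go(.567,-.389,.03)
E
```

```text
(array([ 0.5701, -0.3886]), array([55.3, 59.4]), 89.1, 0.87) [(array([ 0.5667, -0.3886,  0.0036]), 0.66)] [ 0.633 -0.356  0.326]
go [[0.0009, -0.0004, 0.1699]] now [ 0.5664 -0.3897  0.1999] yaw 26.4 t 2.95 open 1.005 f 0.0
```

View pics/w1.png

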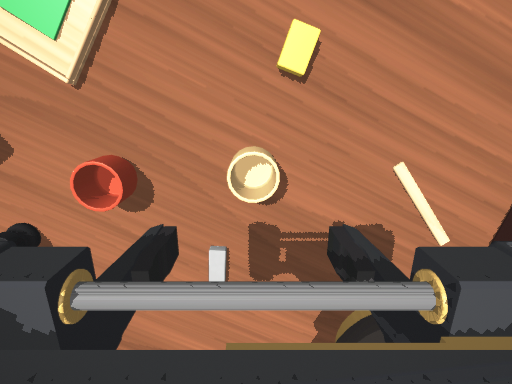

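The wrist view shows the cup rim centred at (253,177), midway between the fingers, with nothing in the fingers' way. The red cup at (104,183) is well clear.

>>> jog_arm(turn=[[0, 0, 0], [0, 0, 0], [0, 0, 0], [0, 0, 0], [0, 0, 0], [0, 0, 0], [0, 0, 0], [0, 0, 0], [0, 0, 0], [0, 0, 0], [0, 0, 0], [0, 0, 0]], translation=[[0.001, 0, 0.05], [0.001, 0, 0.1], [0.001, 0, 0.13], [0.001, 0, 0.15], [0.001, 0, 0.17], [0.001, 0, 0.17], [0.001, 0, 0.17], [0.001, 0, 0.17], [0.001, 0, 0.17], [0.001, 0, 0.17], [0.001, 0, 0.12], [0.001, 0, 0.07]], grip=[0, 0, 0, 0, 0, 0, 1, 1, 1, 1, 1, 1], force=20)

```text
clock: 4.45
tool_pos: [0.5671, -0.3884, 0.1301]
eef_rot: [0.973, 0.229, -0.001, -0.001]
contact_force: [-0.1, -0.6, -1.6]
opening: 0.628
finger_force: 20.0
```

```bash
python3 - <<'E'
from h import *
go(.662,.1125,.13,-6.5)
E
```

```text
go [[0.3082, -0.4061, 0.0005], ('az', np.float64(0.575), 'q7', np.float64(-0.7)), ('az', np.float64(-2.566), 'q7', np.float64(-0.7))] now [ 0.5671 -0.3884  0.1301] yaw 26.5 t 4.45 open 0.628 f 20.0
```

>>> jog_arm(turn=[[0, 0, 0.07], [0, 0, 0.14], [0, 0, 0.21], [0, 0, 0.28], [0, 0, 0.35], [0, 0, 0.42], [0, 0, 0.5], [0, 0, 0.575], [0, 0, 0.575], [0, 0, 0.575], [0, 0, 0.575], [0, 0, 0.575], [0, 0, 0.575]], translation=[[0.03, -0.04, 0], [0.065, -0.086, 0], [0.1, -0.132, 0], [0.135, -0.178, 0], [0.17, -0.224, 0], [0.205, -0.27, 0], [0.24, -0.316, 0], [0.27, -0.356, 0], [0.295, -0.388, 0], [0.308, -0.406, 0], [0.308, -0.406, 0], [0.308, -0.406, 0], [0.308, -0.406, 0]], grip=[1, 1, 1, 1, 1, 1, 1, 1, 1, 1, 1, 1, 1])

```text
clock: 6.08
tool_pos: [0.6625, 0.1089, 0.1298]
eef_rot: [0.998, -0.058, -0.0, 0.001]
contact_force: [0.2, 0.7, -1.3]
opening: 0.621
finger_force: 20.0
```

```bash
python3 - <<'E'
from h import *
p=cams.camera_params("wrist")
cv2.imwrite("pics/w2.png",cams.snapshot("wrist")[:,:,::-1])
for n in ["cup_rest","pot_rest","tray"]: print(rect("wrist",n,.009,p),[(np.round(d["position"],4),round(d["p"],2)) for d in models.place_of("wrist",n)])
go(.662,.1125,.04,-6.5)
E
```

```text
(array([0.6719, 0.1147]), array([65. , 45.9]), 88.6, 0.66) [(array([0.6617, 0.1134, 0.0067]), 0.67)]
(array([0.6498, 0.0017]), array([82.6, 83.2]), 87.7, 0.85) [(array([ 0.6481, -0.001 ,  0.0047]), 0.87), (array([ 0.4663,  0.0847, -0.0044]), 0.48)]
(array([0.6716, 0.1144]), array([65.6, 46.4]), 89.6, 0.66) []
go [[-0.0006, -0.0007, 0.0897], ('az', np.float64(0.0), 'q7', np.float64(-1.79)), ('az', np.float64(-3.142), 'q7', np.float64(-1.79))] now [0.6625 0.1117 0.1297] yaw -6.5 t 6.42 open 0.624 f 20.0
```

View pics/w2.png

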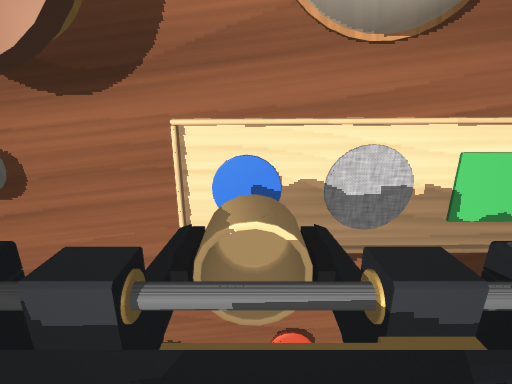

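The cup is held straight. The blue rest at (247,185) and the grey rest at (369,187) give a rest centre near (0.662, 0.114).

>>> jog_arm(turn=[[0, 0, 0], [0, 0, 0], [0, 0, 0], [0, 0, 0], [0, 0, 0], [0, 0, 0], [0, 0, 0], [0, 0, 0], [0, 0, 0], [0, 0, 0], [0, 0, 0], [0, 0, 0], [0, 0, 0], [0, 0, 0]], translation=[[0, -0.002, 0.03], [0, -0.002, 0.055], [0, -0.002, 0.07], [0, -0.002, 0.08], [0, -0.002, 0.085], [0, -0.002, 0.088], [0, -0.002, 0.09], [0, -0.002, 0.09], [0, -0.002, 0.09], [0, -0.002, 0.09], [0, -0.002, 0.09], [0, -0.002, 0.07], [0, -0.002, 0.03], [0, -0.002, -0.03]], grip=[1, 1, 1, 1, 1, 1, 1, 1, 0.1, 0.1, 0.1, 0.1, 0.1, 0.1])

```text
clock: 8.18
tool_pos: [0.6618, 0.1138, 0.1609]
eef_rot: [0.998, -0.057, -0.001, 0.0]
contact_force: [1.0, 0.1, -0.0]
opening: 0.898
finger_force: 0.0
```

```bash
python3 - <<'E'
from h import *
go(.463,-.070,.16,-28.5)
go(.463,-.070,.16,61.5)
E
```

```text
go [[-0.1768, 0.2051, 0.0014], ('az', np.float64(0.384), 'q7', np.float64(-1.79)), ('az', np.float64(-2.757), 'q7', np.float64(-1.79))] now [0.6618 0.1138 0.1609] yaw -6.5 t 8.18 open 0.898 f 0.0
go [[-0.1768, 0.2051, 0.0014], ('az', np.float64(-1.187), 'q7', np.float64(-1.79)), ('az', np.float64(1.955), 'q7', np.float64(-1.79))] now [0.6618 0.1138 0.1609] yaw -6.5 t 8.18 open 0.898 f 0.0
```

>>> jog_arm(turn=[[0, 0, 0.1], [0, 0, 0.2], [0, 0, 0.3], [0, 0, 0.384], [0, 0, 0.384], [0, 0, 0.384], [0, 0, 0.384], [0, 0, 0.384]], translation=[[-0.035, 0.041, 0], [-0.071, 0.082, 0], [-0.106, 0.123, 0], [-0.141, 0.164, 0], [-0.177, 0.205, 0.001], [-0.177, 0.205, 0.001], [-0.177, 0.205, 0.001], [-0.177, 0.205, 0.001]], grip=[0, 0, 0, 0, 0, 0, 0, 0])

```text
clock: 9.18
tool_pos: [0.4654, -0.0687, 0.1591]
eef_rot: [0.97, -0.245, 0.001, -0.001]
contact_force: [0.2, -0.7, -0.3]
opening: 0.999
finger_force: 0.0
```

```bash
python3 - <<'E'
from h import *
p=cams.camera_params("wrist")
cv2.imwrite("pics/w3.png",cams.snapshot("wrist")[:,:,::-1])
print(rect("wrist","jar",.055,p),[(np.round(d["position"],4),round(d["p"],2)) for d in models.place_of("wrist","jar")])
cams.snapshot("top"); print([(np.round(d["position"],4),round(d["p"],2)) for d in models.place_of("top","cup")])
go(.463,-.070,.03,-28.5)
E
```

```text
(array([ 0.4678, -0.0722]), array([49.3, 56.9]), 60.3, 0.85) [(array([ 0.464 , -0.0699,  0.003 ]), 0.8)]
[(array([0.6614, 0.1131, 0.0089]), 0.58)]
go [[-0.0006, 0.0012, 0.1286], ('az', np.float64(0.001), 'q7', np.float64(-1.76)), ('az', np.float64(-3.14), 'q7', np.float64(-1.76))] now [ 0.4641 -0.0692  0.1586] yaw -28.4 t 9.43 open 1.003 f 0.0
```

View pics/w3.png

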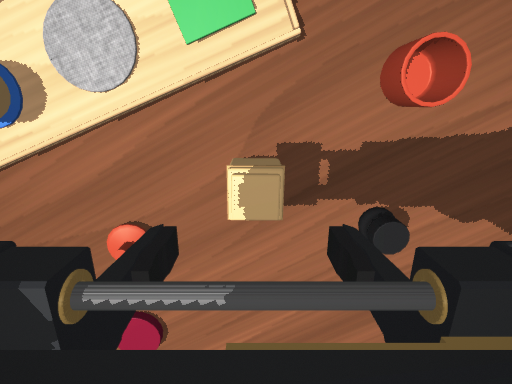

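The jar is at (256,192), square to the jaws and centred. The red lid and the black piece are outside the path of the fingers, and the top camera puts the cup within 1 mm of where I meant to place it.

>>> jog_arm(turn=[[0, 0, 0], [0, 0, 0], [0, 0, 0], [0, 0, 0], [0, 0, 0], [0, 0, 0], [0, 0, 0], [0, 0, 0], [0, 0, 0], [0, 0, 0], [0, 0, 0], [0, 0, 0]], translation=[[-0.001, 0.001, 0.05], [-0.001, 0.001, 0.09], [-0.001, 0.001, 0.11], [-0.001, 0.001, 0.12], [-0.001, 0.001, 0.129], [-0.001, 0.001, 0.129], [-0.001, 0.001, 0.129], [-0.001, 0.001, 0.129], [-0.001, 0.001, 0.129], [-0.001, 0.001, 0.129], [-0.001, 0.001, 0.08], [-0.001, 0.001, 0.03]], grip=[0, 0, 0, 0, 0, 0, 1, 1, 1, 1, 1, 1], force=20)

```text
clock: 10.92
tool_pos: [0.4617, -0.0701, 0.1293]
eef_rot: [0.969, -0.246, -0.001, -0.0]
contact_force: [1.2, -0.6, -2.7]
opening: 0.56
finger_force: 20.0
```

```bash
python3 - <<'E'
from h import *
go(.637,-.114,.13,-6.5)
E
```

```text
go [[0.175, -0.0451, -0.0011], ('az', np.float64(-0.384), 'q7', np.float64(-1.35)), ('az', np.float64(2.757), 'q7', np.float64(-1.35))] now [ 0.4617 -0.0701  0.1293] yaw -28.5 t 10.93 open 0.56 f 20.0
```

>>> jog_arm(turn=[[0, 0, -0.1], [0, 0, -0.2], [0, 0, -0.3], [0, 0, -0.384], [0, 0, -0.384], [0, 0, -0.384], [0, 0, -0.384]], translation=[[0.035, -0.009, 0], [0.075, -0.02, 0], [0.115, -0.03, 0], [0.15, -0.039, 0], [0.175, -0.045, 0], [0.175, -0.045, 0], [0.175, -0.045, 0]], grip=[1, 1, 1, 1, 1, 1, 1])

```text
clock: 11.8
tool_pos: [0.6359, -0.1137, 0.1281]
eef_rot: [0.998, -0.057, -0.002, -0.0]
contact_force: [-0.3, 0.4, -3.1]
opening: 0.569
finger_force: 20.0
```

```bash
python3 - <<'E'
from h import *
p=cams.camera_params("wrist")
cv2.imwrite("pics/w4.png",cams.snapshot("wrist")[:,:,::-1])
for n in ["jar_rest","pot_rest"]: print(rect("wrist",n,.009,p),[(np.round(d["position"],4),round(d["p"],2)) for d in models.place_of("wrist",n)])
go(.637,-.1135,.0395,-6.5)
E
```

```text
(array([ 0.6501, -0.1151]), array([68.6, 41.3]), 83.6, 0.66) [(array([ 0.6379, -0.1161,  0.0063]), 0.76)]
(array([6.495e-01, 1.000e-04]), array([82.4, 83.5]), 38.0, 0.82) [(array([0.6522, 0.0024, 0.0044]), 0.7)]
go [[0.0001, -0.0003, 0.0893], ('az', np.float64(0.0), 'q7', np.float64(-1.21)), ('az', np.float64(-3.141), 'q7', np.float64(-1.21))] now [ 0.637  -0.1138  0.1288] yaw -6.5 t 12.05 open 0.563 f 20.0
```

View pics/w4.png

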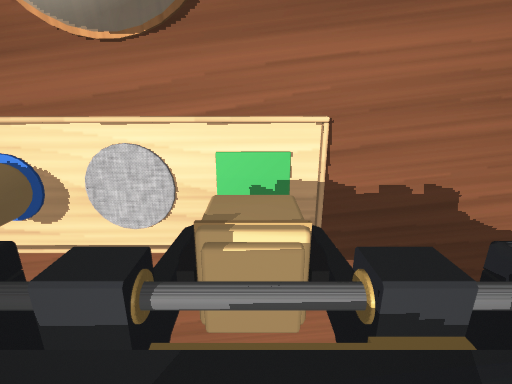

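The jar is square over the green rest at (253,173), and the rest centre works out near (0.637, -0.114). I'll lower it.

>>> jog_arm(turn=[[0, 0, 0], [0, 0, 0], [0, 0, 0], [0, 0, 0], [0, 0, 0], [0, 0, 0], [0, 0, 0], [0, 0, 0], [0, 0, 0], [0, 0, 0], [0, 0, 0], [0, 0, 0], [0, 0, 0], [0, 0, 0]], translation=[[0, 0, 0.03], [0, 0, 0.055], [0, 0, 0.07], [0, 0, 0.08], [0, 0, 0.085], [0, 0, 0.087], [0, 0, 0.089], [0, 0, 0.089], [0, 0, 0.089], [0, 0, 0.089], [0, 0, 0.089], [0, 0, 0.07], [0, 0, 0.03], [0, 0, -0.05]], grip=[1, 1, 1, 1, 1, 1, 1, 1, 0.1, 0.1, 0.1, 0.1, 0.1, 0.1])

```text
clock: 13.8
tool_pos: [0.6367, -0.1138, 0.1622]
eef_rot: [0.998, -0.057, -0.001, -0.0]
contact_force: [-0.3, -0.0, 1.1]
opening: 0.901
finger_force: 0.0
```

```bash
python3 - <<'E'
from h import *
cv2.imwrite("pics/t5.png",cams.snapshot("top")[:,:,::-1])
for n in ["jar","pot"]:print([(np.round(d["position"],4),round(d["p"],2)) for d in models.place_of("top",n)])
m,_=mask("top","pot"); ys,xs=np.nonzero(m); im=cv2.imread("pics/t5.png")
im[cv2.morphologyEx(m.astype(np.uint8),cv2.MORPH_GRADIENT,np.ones((2,2)))>0]=(255,0,255)
cx,cy=int(xs.mean()),int(ys.mean())
cv2.imwrite("pics/t5c.png",cv2.resize(im[cy-40:cy+40,cx-40:cx+40],(480,480),interpolation=0))
go(.552,.39,.18,67)
E
```

```text
[]
[(array([ 0.5492,  0.3833, -0.0031]), 0.7)]
go [[-0.143, -0.4913, -0.0169], ('az', np.float64(-1.283), 'q7', np.float64(-1.22)), ('az', np.float64(1.859), 'q7', np.float64(-1.22))] now [ 0.6387 -0.1143  0.1637] yaw -6.5 t 14.0 open 0.901 f 0.0
```

View pics/t5c.png

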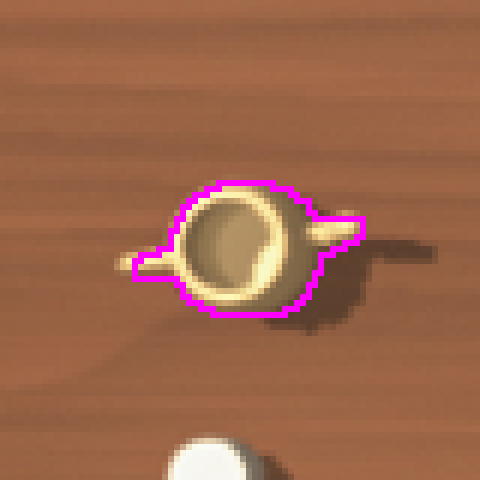

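The crop shows the pot axis running from (118,264) to (362,222), a world yaw near 100°. The white piece below it at (212,470) is clear of the fingers.

>>> jog_arm(turn=[[0, 0, -0.15], [0, 0, -0.3], [0, 0, -0.46], [0, 0, -0.62], [0, 0, -0.78], [0, 0, -0.94], [0, 0, -1.1], [0, 0, -1.26], [0, 0, -1.42], [0, 0, -1.58], [0, 0, -1.72], [0, 0, -1.857], [0, 0, -1.857], [0, 0, -1.857], [0, 0, -1.857]], translation=[[-0.012, -0.04, -0.017], [-0.024, -0.082, -0.017], [-0.036, -0.123, -0.017], [-0.048, -0.164, -0.017], [-0.06, -0.205, -0.017], [-0.072, -0.246, -0.017], [-0.084, -0.287, -0.017], [-0.096, -0.328, -0.017], [-0.108, -0.369, -0.017], [-0.12, -0.41, -0.017], [-0.132, -0.45, -0.017], [-0.142, -0.488, -0.017], [-0.142, -0.488, -0.017], [-0.142, -0.488, -0.017], [-0.142, -0.488, -0.017]], grip=[0, 0, 0, 0, 0, 0, 0, 0, 0, 0, 0, 0, 0, 0, 0])

```text
clock: 15.88
tool_pos: [0.5523, 0.3846, 0.1777]
eef_rot: [0.644, 0.765, -0.001, 0.001]
contact_force: [0.0, 0.1, -0.4]
opening: 1.0
finger_force: 0.0
```

```bash
python3 - <<'E'
from h import *
p=cams.camera_params("wrist")
cv2.imwrite("pics/w6.png",cams.snapshot("wrist")[:,:,::-1])
print(rect("wrist","pot",.03,p),[(np.round(d["position"],4),round(d["p"],2)) for d in models.place_of("wrist","pot")])
go(.552,.387,.028,100)
# where do listed pixels lie at z=.05
np.save("p6.npy",p,allow_pickle=True)
E
```

```text
(array([0.5539, 0.3841]), array([ 63.6, 112.4]), 36.8, 0.79) [(array([0.5509, 0.3886, 0.0009]), 0.67)]
go [[0.0015, 0.0001, 0.1502], ('az', np.float64(-0.003), 'q7', np.float64(-0.55)), ('az', np.float64(3.138), 'q7', np.float64(-0.55))] now [0.5522 0.3856 0.1782] yaw 99.8 t 16.02 open 1.003 f 0.0
```

View pics/w6.png

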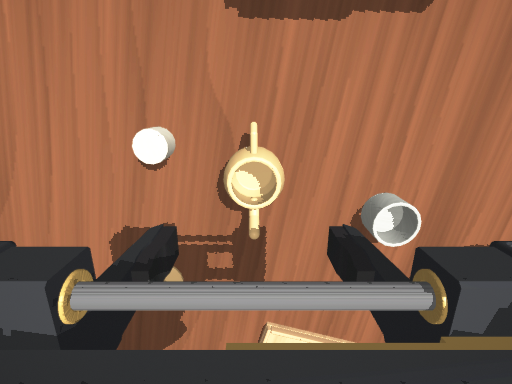

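```bash
python3 - <<'E'
from h import *
p=np.load("p6.npy",allow_pickle=True).item()
print(to_plane("wrist",[[254,181],[254,155],[254,208],[228,181],[281,181]],.052,p))
E
```

```text
[[0.55141665 0.39239507]
 [0.54716513 0.41678208]
 [0.55609824 0.36554124]
 [0.52720533 0.38820144]
 [0.57654864 0.39674817]]
```

The pot lies along the tool axis, with its mouth centred at (254,181). That puts it at about (0.5515, 0.390).

>>> jog_arm(turn=[[0, 0, 0], [0, 0, 0], [0, 0, 0], [0, 0, 0], [0, 0, 0], [0, 0, 0], [0, 0, 0], [0, 0, 0], [0, 0, 0], [0, 0, 0], [0, 0, 0], [0, 0, 0], [0, 0, 0]], translation=[[0.0045, 0, 0.05], [0.0045, 0, 0.09], [0.0045, 0, 0.12], [0.0045, 0, 0.14], [0.0045, 0, 0.152], [0.0045, 0, 0.152], [0.0045, 0, 0.152], [0.0045, 0, 0.152], [0.0045, 0, 0.152], [0.0045, 0, 0.152], [0.0045, 0, 0.152], [0.0045, 0, 0.1], [0.0045, 0, 0.05]], grip=[0, 0, 0, 0, 0, 0, 1, 1, 1, 1, 1, 1, 1], force=22)

```text
clock: 17.65
tool_pos: [0.5501, 0.3907, 0.1282]
eef_rot: [0.643, 0.766, -0.001, -0.0]
contact_force: [0.9, 1.0, -1.4]
opening: 0.694
finger_force: 22.0
```

```bash
python3 - <<'E'
from h import *
go(.6495,.0005,.14,-6.5)
E
```

```text
go [[-0.4015, 0.0307, -0.0114], ('az', np.float64(-1.284), 'q7', np.float64(-0.56)), ('az', np.float64(1.857), 'q7', np.float64(-0.56))] now [0.5501 0.3907 0.1282] yaw 99.9 t 17.65 open 0.694 f 22.0
```

>>> jog_arm(turn=[[0, 0, 0.15], [0, 0, 0.3], [0, 0, 0.46], [0, 0, 0.62], [0, 0, 0.78], [0, 0, 0.94], [0, 0, 1.1], [0, 0, 1.26], [0, 0, 1.42], [0, 0, 1.58], [0, 0, 1.72], [0, 0, 1.857], [0, 0, 1.857], [0, 0, 1.857], [0, 0, 1.857]], translation=[[-0.03, 0.002, -0.012], [-0.064, 0.005, -0.012], [-0.1, 0.008, -0.012], [-0.136, 0.01, -0.012], [-0.172, 0.013, -0.012], [-0.208, 0.016, -0.012], [-0.244, 0.019, -0.012], [-0.28, 0.021, -0.012], [-0.316, 0.024, -0.012], [-0.35, 0.027, -0.012], [-0.38, 0.029, -0.012], [-0.4015, 0.031, -0.012], [-0.4015, 0.031, -0.012], [-0.4015, 0.031, -0.012], [-0.4015, 0.031, -0.012]], grip=[1, 1, 1, 1, 1, 1, 1, 1, 1, 1, 1, 1, 1, 1, 1])

```text
clock: 19.52
tool_pos: [0.6502, 0.0031, 0.14]
eef_rot: [0.998, -0.055, -0.0, -0.001]
contact_force: [-0.2, -0.3, -0.8]
opening: 0.693
finger_force: 22.0
```

```bash
python3 - <<'E'
from h import *
p=cams.camera_params("wrist")
cv2.imwrite("pics/w7.png",cams.snapshot("wrist")[:,:,::-1])
for n in ["jar_rest","pot_rest","cup_rest"]: print(rect("wrist",n,.009,p),[(np.round(d["position"],4),round(d["p"],2)) for d in models.place_of("wrist",n)])
go(.6495,.0005,.036,-6.5)
E
```

```text
(array([ 0.6374, -0.1123]), array([69.7, 70.6]), 83.8, 0.64) []
(array([ 6.584e-01, -4.000e-04]), array([81.2, 64.5]), 81.9, 0.93) [(array([ 0.6495, -0.0012,  0.0066]), 0.63)]
(array([0.6688, 0.103 ]), array([65. , 39.7]), 29.2, 0.65) []
go [[-0.001, 0.0009, 0.1043], ('az', np.float64(0.001), 'q7', np.float64(-1.37)), ('az', np.float64(-3.141), 'q7', np.float64(-1.37))] now [0.6506 0.0013 0.1403] yaw -6.5 t 19.88 open 0.694 f 22.0
```

View pics/w7.png

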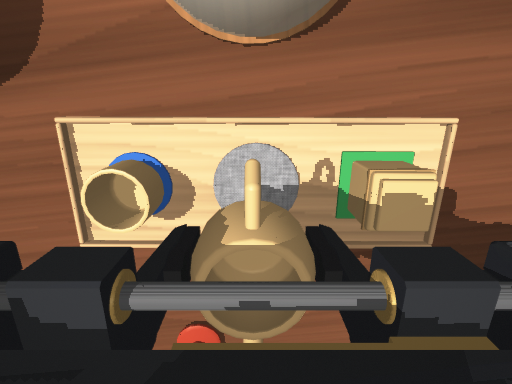

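The pot is held upright over the grey rest at (256,182), spout and handle along the tray's x. The cup and jar are standing on their rests.

>>> jog_arm(turn=[[0, 0, 0], [0, 0, 0], [0, 0, 0], [0, 0, 0], [0, 0, 0], [0, 0, 0], [0, 0, 0], [0, 0, 0], [0, 0, 0], [0, 0, 0], [0, 0, 0], [0, 0, 0], [0, 0, 0], [0, 0, 0], [0, 0, 0]], translation=[[-0.001, 0.001, 0.03], [-0.001, 0.001, 0.06], [-0.001, 0.001, 0.08], [-0.001, 0.001, 0.092], [-0.001, 0.001, 0.098], [-0.001, 0.001, 0.101], [-0.001, 0.001, 0.103], [-0.001, 0.001, 0.104], [-0.001, 0.001, 0.104], [-0.001, 0.001, 0.104], [-0.001, 0.001, 0.104], [-0.001, 0.001, 0.104], [-0.001, 0.001, 0.08], [-0.001, 0.001, 0.03], [-0.001, 0.001, -0.03]], grip=[1, 1, 1, 1, 1, 1, 1, 1, 1, 0.1, 0.1, 0.1, 0.1, 0.1, 0.1])

```text
clock: 21.75
tool_pos: [0.6487, 0.0003, 0.1708]
eef_rot: [0.998, -0.057, -0.001, 0.0]
contact_force: [1.2, 0.9, -0.6]
opening: 0.898
finger_force: 0.0
```

```bash
python3 - <<'E'
from h import *
go(.464,.229,.16,15)
E
```

```text
go [[-0.2094, -0.2064, 0.0112], ('az', np.float64(-0.375), 'q7', np.float64(-1.38)), ('az', np.float64(2.767), 'q7', np.float64(-1.38))] now [6.487e-01 3.000e-04 1.708e-01] yaw -6.5 t 21.75 open 0.898 f 0.0
```

```bash
python3 - <<'E'
from h import *
p=cams.camera_params("wrist")
np.save("p8.npy",p,allow_pickle=True)
im=cams.snapshot("wrist")[:,:,::-1]; cv2.imwrite("pics/w8.png",im)
print([(np.round(d["position"],4),round(d["p"],2)) for d in models.place_of("wrist","pot")],[(np.round(d["position"],4),round(d["p"],2)) for d in models.place_of("wrist","pot_rest")])
E
```

```text
[(array([0.6429, 0.0014, 0.0098]), 0.65)] [(array([ 0.4654,  0.0846, -0.003 ]), 0.23)]
```

View pics/w8.png

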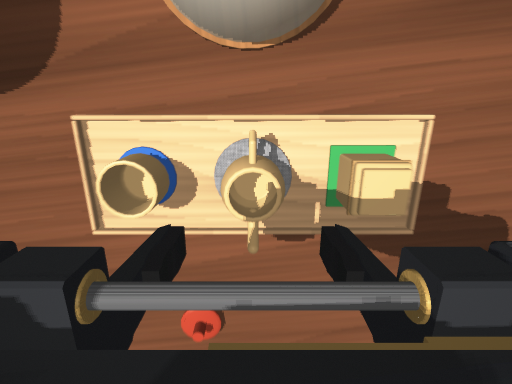

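>>> jog_arm(turn=[[0, 0, -0.1], [0, 0, -0.2], [0, 0, -0.3], [0, 0, -0.375], [0, 0, -0.375], [0, 0, -0.375], [0, 0, -0.375], [0, 0, -0.375]], translation=[[-0.04, -0.04, 0], [-0.08, -0.08, 0], [-0.12, -0.12, 0.011], [-0.16, -0.16, 0.011], [-0.2, -0.2, 0.011], [-0.209, -0.206, 0.011], [-0.209, -0.206, 0.011], [-0.209, -0.206, 0.011]], grip=[0.4, 0.4, 0.4, 0.4, 0.4, 0.4, 0.4, 0.4])

```text
clock: 22.9
tool_pos: [0.4664, 0.2266, 0.159]
eef_rot: [0.992, 0.129, 0.0, 0.001]
contact_force: [-0.7, -1.2, -0.2]
opening: 0.598
finger_force: 0.0
```

```bash
python3 - <<'E'
from h import *
p=cams.camera_params("wrist"); np.save("p9.npy",p,allow_pickle=True)
cv2.imwrite("pics/w9.png",cams.snapshot("wrist")[:,:,::-1])
print(rect("wrist","lid",.011,p),[(np.round(d["position"],4),round(d["p"],2)) for d in models.place_of("wrist","lid")])
go(.464,.229,.033)
E
```

```text
(array([0.4636, 0.2326]), array([50.2, 49.8]), 14.9, 0.63) [(array([ 0.464 ,  0.2338, -0.0034]), 0.64)]
go [[-0.0016, -0.0026, 0.1262]] now [0.4661 0.227  0.1592] yaw 14.8 t 23.05 open 0.601 f 0.0
```

View pics/w9.png

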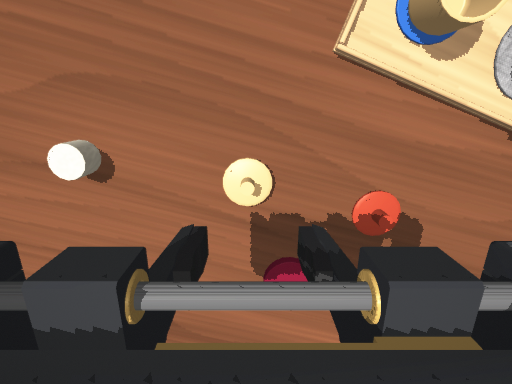

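The pot mouth in w8 is at about (252,193), with the pot on the grey rest. In w9 the buff lid's disc is at (247,182) and its knob at (248,188), and the red lid is well off at (377,212).

```bash
python3 - <<'E'
from h import *
p8=np.load("p8.npy",allow_pickle=True).item();p9=np.load("p9.npy",allow_pickle=True).item()
im=cv2.imread("pics/w8.png")
a=cv2.resize(im[140:260,190:320],None,fx=3,fy=3,interpolation=2)
b=cv2.resize(cv2.imread("pics/w9.png")[140:230,200:300],(400,360),interpolation=2)
cv2.imwrite("pics/cr.png",np.hstack([a,b]))
print(to_plane("",[[252,193],[252,166],[252,220],[222,193],[282,193]],.061,p8))
print(to_plane("",[[247.5,182]],.011,p9),to_plane("",[[248,188]],.03,p9))
E
```

```text
[[ 0.64753373  0.00152183]
 [ 0.67211289 -0.00126835]
 [ 0.62140371  0.00448807]
 [ 0.65055394  0.02828997]
 [ 0.64451398 -0.02524223]]
[[0.46380909 0.23213937]] [[0.46332042 0.23117987]]
```

View pics/cr.png

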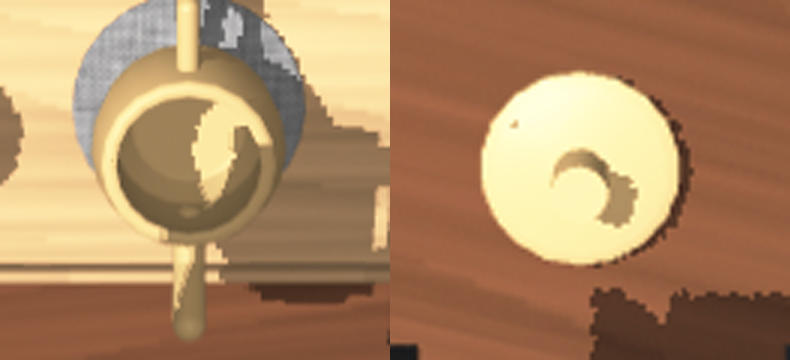

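>>> jog_arm(turn=[[0, 0, 0], [0, 0, 0], [0, 0, 0], [0, 0, 0], [0, 0, 0], [0, 0, 0], [0, 0, 0], [0, 0, 0], [0, 0, 0], [0, 0, 0], [0, 0, 0], [0, 0, 0], [0, 0, 0], [0, 0, 0]], translation=[[-0.001, -0.005, 0.05], [-0.001, -0.005, 0.09], [-0.001, -0.005, 0.11], [-0.001, -0.005, 0.12], [-0.001, -0.005, 0.126], [-0.001, -0.005, 0.126], [-0.001, -0.005, 0.126], [-0.001, -0.005, 0.126], [-0.001, -0.005, 0.126], [-0.001, -0.005, 0.126], [-0.001, -0.005, 0.126], [-0.001, -0.005, 0.126], [-0.001, -0.005, 0.08], [-0.001, -0.005, 0.01]], grip=[0.4, 0.4, 0.4, 0.4, 0.4, 0.4, 1, 1, 1, 1, 1, 1, 1, 1], force=15)

```text
clock: 24.8
tool_pos: [0.4618, 0.2327, 0.1416]
eef_rot: [0.991, 0.13, -0.002, 0.001]
contact_force: [1.4, 0.4, 0.2]
opening: 0.153
finger_force: 15.0
```

```bash
python3 - <<'E'
from h import *
go(.6467,.001,.15,-6.5)
E
```

```text
go [[0.1186, 0.2716, -0.0086], ('az', np.float64(0.375), 'q7', np.float64(-1.4)), ('az', np.float64(-2.766), 'q7', np.float64(-1.4))] now [0.4618 0.2327 0.1416] yaw 15.0 t 24.8 open 0.153 f 15.0
```

>>> jog_arm(turn=[[0, 0, 0.1], [0, 0, 0.2], [0, 0, 0.3], [0, 0, 0.375], [0, 0, 0.375], [0, 0, 0.375], [0, 0, 0.375], [0, 0, 0.375], [0, 0, 0.375]], translation=[[0.016, 0.036, -0.005], [0.038, 0.086, -0.005], [0.06, 0.136, -0.005], [0.082, 0.186, -0.005], [0.104, 0.236, -0.005], [0.118, 0.271, -0.005], [0.118, 0.271, -0.005], [0.118, 0.271, -0.005], [0.118, 0.271, -0.005]], grip=[1, 1, 1, 1, 1, 1, 1, 1, 1])

```text
clock: 25.92
tool_pos: [0.6461, 0.0039, 0.1464]
eef_rot: [0.998, -0.055, -0.001, -0.001]
contact_force: [0.2, -0.0, -0.8]
opening: 0.153
finger_force: 15.0
```

```bash
python3 - <<'E'
from h import *
q=[]
p=cams.camera_params("wrist")
for i in range(4):
    im=cams.snapshot("wrist"); q.append(r.get_state()["tool_pos"])
print(np.mean(q,0),np.std(q,0))
cv2.imwrite("pics/w10.png",im[:,:,::-1]); np.save("p10.npy",p,allow_pickle=True)
print([(np.round(d["position"],4),round(d["p"],2)) for d in models.place_of("wrist","pot")],[(np.round(d["position"],4),round(d["p"],2)) for d in models.place_of("wrist","lid")])
go(.6467,.001,.089,-6.5)
E
```

```text
[0.64646622 0.00327018 0.14667545] [1.71687439e-04 3.37585167e-04 8.63195598e-05]
[(array([0.6638, 0.1141, 0.0115]), 0.58)] [(array([0.6477, 0.0112, 0.1076]), 0.97)]
go [[0.0, 0.0013, 0.0578], ('az', np.float64(0.001), 'q7', np.float64(-1.36)), ('az', np.float64(-3.141), 'q7', np.float64(-1.36))] now [0.6468 0.0023 0.1468] yaw -6.4 t 26.23 open 0.152 f 15.0
```

View pics/w10.png

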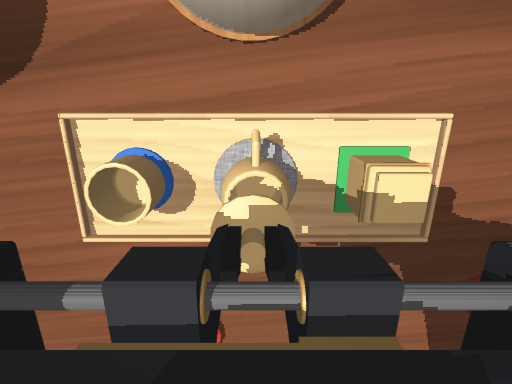

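```bash
python3 - <<'E'
from h import *
p=np.load("p10.npy",allow_pickle=True).item()
im=cv2.imread("pics/w10.png")
cv2.imwrite("pics/cr10.png",cv2.resize(im[120:280,190:320],None,fx=3.7,fy=3.7,interpolation=2))
M=to_plane("",[[222,193],[289,193],[256,160]],.061,p);L=to_plane("",[[212,228],[294,228],[253,197]],.125,p)
print(M,(M[0]+M[1])/2,L,(L[0]+L[1])/2)
E
```

```text
[[ 0.65550261  0.02834047]
 [ 0.64960579 -0.02526862]
 [ 0.67928227 -0.00173219]] [0.6525542  0.00153593] [[ 0.6546825   0.02741437]
 [ 0.64945886 -0.02021605]
 [ 0.67108669  0.00149674]] [0.65207068 0.00359916]
```

View pics/cr10.png

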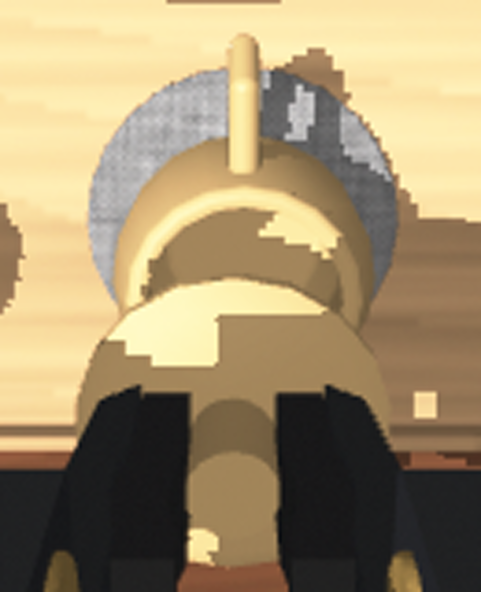

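The lid hangs level. Its far edge at (253,195) and the mouth's far rim at (256,171) call for a shift of about (-1, +2) mm in tool axes.

>>> jog_arm(turn=[[0, 0, 0], [0, 0, 0], [0, 0, 0], [0, 0, 0], [0, 0, 0], [0, 0, 0], [0, 0, 0], [0, 0, 0], [0, 0, 0], [0, 0, 0]], translation=[[-0.001, 0.002, 0.02], [-0.001, 0.002, 0.035], [-0.001, 0.002, 0.045], [-0.001, 0.002, 0.05], [-0.001, 0.002, 0.052], [-0.001, 0.002, 0.054], [-0.001, 0.002, 0.0555], [-0.001, 0.002, 0.057], [-0.001, 0.002, 0.057], [-0.001, 0.002, 0.057]], grip=[1, 1, 1, 1, 1, 1, 1, 1, 1, 1])

```text
clock: 27.48
tool_pos: [0.6458, -0.0001, 0.0898]
eef_rot: [0.998, -0.057, 0.0, 0.0]
contact_force: [-0.1, 0.6, -0.1]
opening: 0.152
finger_force: 15.0
```

```bash
python3 - <<'E'
from h import *
q=[]
for i in range(4):
    im=cams.snapshot("scene"); s=r.get_state(); q.append(np.r_[s["tool_pos"],s["contact_force"]])
print(np.round(np.mean(q,0),4))
E
```

```text
[ 6.458e-01 -1.000e-04  8.980e-02  1.004e-01  3.964e-01 -7.796e-01]
```

No contact, and the plug is about 4 mm into the mouth. I'll lower the last bit and release.

>>> jog_arm(turn=[[0, 0, 0], [0, 0, 0], [0, 0, 0], [0, 0, 0], [0, 0, 0], [0, 0, 0], [0, 0, 0], [0, 0, 0], [0, 0, 0], [0, 0, 0], [0, 0, 0]], translation=[[0, 0, 0.001], [0, 0, 0.0015], [0, 0, 0.0018], [0, 0, 0.0018], [0, 0, 0.0018], [0, 0, 0.0018], [0, 0, 0.0018], [0, 0, -0.02], [0, 0, -0.05], [0, 0, -0.1], [0, 0, -0.1]], grip=[1, 1, 1, 0.5, 0.5, 0.5, 0.5, 0.5, 0.5, 0.5, 0.5])

```text
clock: 29.05
tool_pos: [0.6484, -0.0008, 0.1938]
eef_rot: [0.998, -0.057, 0.004, 0.0]
contact_force: [-0.2, -0.0, 0.3]
opening: 0.503
finger_force: 0.0
```

```bash
python3 - <<'E'
from h import *
cv2.imwrite("pics/w11.png",cams.snapshot("wrist")[:,:,::-1])
for n in ["pot","lid","cup","jar"]: print(n,[(np.round(d["position"],4),round(d["p"],2)) for d in models.place_of("wrist",n)])
cams.snapshot("top")
for n in ["pot","lid","cup","jar","red_lid","red_cup"]: print(n,[(np.round(d["position"],4),round(d["p"],2)) for d in models.place_of("top",n)])
E
```

```text
pot [(array([0.6442, 0.0042, 0.0107]), 0.72)]
lid [(array([0.6462, 0.0042, 0.0536]), 0.87)]
cup [(array([0.6651, 0.1157, 0.0114]), 0.96)]
jar [(array([ 0.6352, -0.1164,  0.0084]), 0.69), (array([0.663 , 0.1166, 0.0121]), 0.15)]
pot []
lid []
cup [(array([0.661 , 0.1156, 0.0087]), 0.63)]
jar [(array([ 0.6381, -0.1105,  0.0071]), 0.53)]
red_lid []
red_cup [(array([ 0.485 , -0.2474,  0.0017]), 0.56)]
```

View pics/w11.png

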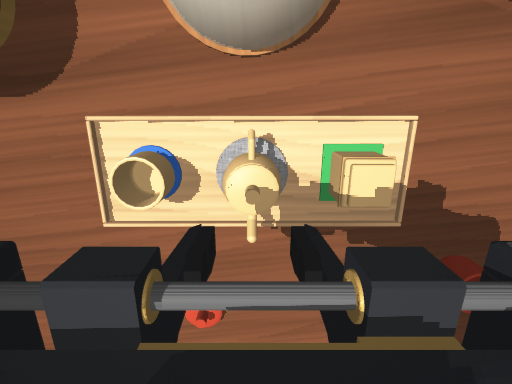

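The lid sits level on the pot at (252,185), the cup, pot and jar stand on their rests, and the gripper is clear of everything. I'll hand in.

```bash
python3 -c "
from plant import r
print(r.finish_job())"
```

```text
the job is handed in; nothing more can be done
None
```

I packed the buff tea set into the tray and handed the job in at about 29 s of the 106 s allowed. The pot, cup and jar are on the grey, blue and green rests, and the lid went on after the pot was set down. I never touched the red pieces, and the final camera look showed everything in place, but the hand-in returned no verdict.

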